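Pop a tie-down cap off with the puller

TASK

Hook the puller under the head of the square cap and pull straight up until the cap pops out of its anchor block, put the cap in the tray, then stand the puller upright back on the middle of its mat. The gripper itself must not touch the cap; leave the round cap in place and do not disturb the bottle, torch and tape measure.

Things in the scene. Friction and masses are not known exactly. Their poses are not given: they have to be found in the camera images.
- puller: Steel C-shaped puller, 180 g, standing on its fork foot on the mat. Origin: underside, centre of the fork's slot; z up, x the way the slot's mouth opens. Behind the fork a spine 44 mm wide (x -48 to -40 mm) rises to z = 42; from it an arm 22 mm wide (z 34 to 42, x -43 to +15) reaches forward over the slot. 29 mm is free between fork and arm for a cap's head.
- puller_grip (a point): Middle of the puller's grey grip tab, 66 mm straight above the puller's origin. The tab is 26 mm along x, 12 mm thick along y, from z = 42 to 84 mm: pinch it across y from above. A cap hooked with its stem at the slot's centre hangs exactly below the tab.
- square_cap: Black plastic snap-in cap, about 60 g: square head 44 x 44 x 8 mm on a round stem 15 mm thick. Origin at the stem's lower end, z up; head from z = 38 to 46 mm. Seated: origin 12 mm above the work surface, 24 mm of stem in the block, 14 mm of bare stem between block and head. Turned any way about its stem.
- puller_fork (a point): Centre of the fork's slot, 2.5 mm above the puller's origin. The fork: two flat tines 5 mm thick (z 0 to 5 mm) and 10 mm wide, from x = -40 to +26 mm; the slot between them is 24 mm wide (y -12 to +12), open at +x, closed by the spine at x = -40; 44 mm wide over all.
- square_cap_head (a point): Centre of the square cap's head, 42 mm up the stem from its origin. Two spring balls in the block hold the stem: after about 2 mm of play it takes roughly 6 to 20 N straight up and lets go within 12 mm of lift; the stem is clear of the block after 24 mm.
- round_cap: The same cap but with a round head 44 mm in diameter, 8 mm thick, seated in the other block the same way; it must stay.
- pod_a: Fixed aluminium anchor block that holds the square cap: 80 x 80 mm, 36 mm high, on a thin rubber pad 100 mm square, four bolt heads 2.5 mm high near the corners of its top. Origin at the centre of its underside, on the work surface; the cap's bore is at its centre, 24 mm deep.
- pod_b: An identical anchor block, which holds the round cap. Origin as for pod_a.
- tray: Fixed open grey tray, 160 mm along its x, 140 mm along its y, 22 mm high, walls and floor 4 mm thick. Origin at the centre of its underside, on the work surface.
- mat: Fixed black rubber mat, 130 x 110 x 3 mm, on which the puller stands. Origin at the centre of its underside, on the work surface.
- soap: Bystander: white bottle 60 mm in diameter, 170 mm tall, standing. Origin at the centre of its underside.
- torch: Bystander: torch standing on end, 42 mm in diameter at most, 135 mm tall. Origin at the centre of its underside.
- tape_measure: Bystander: red tape measure 70 x 36 x 62 mm. Origin at the centre of its underside.

How it is judged (in metres and radians):
On the way, in this order (a step that is already met when the one before it is completed fails the run):
1. the square cap is clear above its block, hanging on the puller (z of square_cap in the frame of pod_a above 0.04 m and distance between square_cap_head and puller_fork below 0.03 m), for 0.2 s.
2. the square cap lies or stands in the tray, off the puller (x of square_cap in the frame of tray between -0.078 and 0.078 m and y of square_cap in the frame of tray between -0.068 and 0.068 m and z of square_cap in the frame of tray between 0 and 0.055 m and x of square_cap_head in the frame of tray between -0.078 and 0.078 m and y of square_cap_head in the frame of tray between -0.068 and 0.068 m and z of square_cap_head in the frame of tray between 0 and 0.055 m and contact force between puller and square_cap below 0.05 N), for 0.2 s.
At the end, for the whole second after the job is handed in: The square cap rests inside the tray (both its ends within 78 and 68 mm of the tray's centre in x and y, under 55 mm high), the puller stands upright (0.1 rad) on the mat, its origin within 40 mm of the mat's centre, both at rest; the round cap is seated (moved under 8 mm) (x of square_cap in the frame of tray between -0.078 and 0.078 m and y of square_cap in the frame of tray between -0.068 and 0.068 m and z of square_cap in the frame of tray between 0 and 0.055 m and x of square_cap_head in the frame of tray between -0.078 and 0.078 m and y of square_cap_head in the frame of tray between -0.068 and 0.068 m and z of square_cap_head in the frame of tray between 0 and 0.055 m and linear speed of each of square_cap, puller below 0.03 m/s and horizontal distance between puller and mat below 0.04 m and angle between puller's own z axis and vertical below 0.1 rad and height (world z) of puller below 0.008 m and distance of round_cap from where it was at the start of the episode below 0.008 m); the robot touches nothing.
It fails at once if the gripper or arm touches the square cap (contact force between any of the fingers, the arm and square_cap above 0.5 N).
It fails at once if the round cap is pulled out of its seat (8 mm) (distance of round_cap from where it was at the start of the episode above 0.008 m).
It fails at once if the bottle, torch or tape measure is shifted more than 30 mm or tipped (distance of any of soap, torch, tape_measure from where it was at the start of the episode above 0.03 m or angle between any of soap, torch, tape_measure's own z axis and vertical above 0.3 rad).
It also fails if it takes over 70 s, if anything falls off the work surface, if the arm or the gripper's body presses on something with over 40 N, if the wrist force passes 120 N, or if a joint passes its speed limit or range.

ROBOT

A 7-joint arm with a two-finger parallel gripper is mounted at the origin on the work surface. World frame = base frame: x ahead of the robot, y to its left, z up, the work surface at z = 0. Lengths are in mm, angles in degrees, forces in N, time in s.
With the tool pointing down it reaches from about 400 to 875 mm from the base axis. Payload 6.5 kg.
Tool frame: the origin (TCP) lies between the finger pads; the fingertips stand 14 mm ahead of it and the grasp point (between the pads) lies 5 mm behind it (robot.tip_reach is the z of the fingertips in the tool frame, in mm); z points along the fingers, y is the direction in which the jaws open and shut (so a half turn about z gives the same grasp; the last joint's range is limited). The gripper opens to 88 mm and grips with 3 to 60 N. Pads are 18 mm wide; open, the fingers measure 123 mm over their backs; the gripper's body (75 mm by 187 mm) begins 45 mm behind the grasp point.
Start: joints at [63.071, 30.733, -0.252, 88.115, 0.149, 61.152, -4.079], TCP at [255.391, -597.717, 252.716] pointing down, gripper open.
Joint ranges: [-154.64, 154.64], [-21.42, 123.67], [-72.66, 72.17], [13.99, 137.28], [-74.86, 254.86], [10.95, 109.41], [-158.01, 158.01]. Speed limits (degrees/s): [136.94, 136.94, 180, 180, 180, 180, 180].

INTERFACE

Orientations are given as [roll, pitch, yaw] about the fixed x, y, z axes, in that order (R = Rz(yaw) Ry(pitch) Rx(roll)).
In Python, from bench import robot gives the robot as it stands.
- The arm moves only by the shell command python3 -m creep 'ROWS'. ROWS is JSON, a list of rows, each a list of 5 numbers: the shift along the tool's x, y, z as a fraction of full scale, then the turn about the tool's z as a fraction of full scale, then the opening, from -1 (shut) to 1 (fully open). A call has 1 to 20 rows; each row shifts and turns the pose as measured when the row begins, along the tool's axes as they then stand; what a row does not reach is not made up. Full scale, the value 1, is 0.2 m for a shift and 30 degrees for a turn. A row lasts 1/10 s, in which the tool goes at most 50 mm and 8.59 degrees, less where a joint would pass 70% of its speed; a pose out of reach is approached as far as the arm can. A call with a number of a shift or a turn outside -1 to 1 is refused whole. A call with a gripper value outside its range is refused whole. The fingers move at their own pace and stop on an object; the grip force is fixed at half the most. Time passes only in rows, so rows that do not move let the fingers close. It gives the time, the measured TCP pose, the force and the opening at its end, in the units of the state.
- robot.get_state(): the state, without advancing time (a new reading comes with each control period).
- robot.grab_frame(name): name is "scene" or "top" or "wrist"; returns (picture, depth): 384x512x3 uint8, blue, green, red; 384x512 float32, mm along the optical axis (not along the pixel's ray), 0 where there is no reading.
- robot.get_calibration(name): a dict with "mtx" (3x3 intrinsics, pixels), "k1" (the pictures are not rectified: a ray, as slopes to the right and down, at radius r is drawn at 1 + k1 r^2 times it, then the intrinsics apply), "view" (4x4, takes a point from world to camera coordinates). Camera axes: x right, y down, z forward; pixel columns grow to the right and rows downward; lengths in mm; the calibration is good to about 2 mm. A picture is of the moment at which its call begins: read the wrist's pose just before it. get_calibration takes no time and is no camera call; for the wrist camera it gives the pose at the moment of the call.
- robot.hand_in(): hands the job in, once; it reports no verdict.
The state is a dict: "clock": time; "q": joint angles; "qd": joint speeds; "tau": joint torques, N m; "eef_pos": TCP position; "ee_rot": TCP orientation; "force": force on the tool from outside, world axes, zero at the start; "torque": the same for the moment, N m; "grip_width": opening from 0.0 (shut) to 1.0 (fully open).
Only numpy, scipy, OpenCV 4.12 (cv2) and the standard library are available. Lean on these libraries where they do the work, as an engineer would, in place of code of your own. Each camera call takes 0.05 s, during which the arm holds its last target. There are 200 camera calls.

## Working session

There is one attempt and no reset: what is moved stays moved. The work goes in short steps, Python scripts to look and compute and a shell command to move; the robot and the scene stay as the last step left them, time stands still between calls to the robot, and variables do not carry over. Pictures are saved under pics/ and viewed, about 8 in all and at most 12, crops included, and the job is handed in when it is done.

```bash
mkdir -p pics; cat > h.py <<'E'
import numpy as np, cv2
from bench import robot
def snap(name,tag):
    c=robot.get_calibration(name); im,d=robot.grab_frame(name)
    np.savez(f'pics/{tag}.npz',im=im,d=d,mtx=c['mtx'],k1=c['k1'],view=c['view']); cv2.imwrite(f'pics/{tag}.png',im); return im,d
def ray(tag,u,v):
    z=np.load(f'pics/{tag}.npz'); K=z['mtx'];k=float(z['k1'])
    p=cv2.undistortPoints(np.array([[[u,v]]],float),K,np.array([k,0,0,0]))[0,0]
    return z,p
def w_z(tag,u,v,h):
    "world point on plane z=h"
    z,p=ray(tag,u,v);V=z['view'];R=V[:3,:3];t=V[:3,3]
    o=-R.T@t; d=R.T@np.array([p[0],p[1],1]); return o+d*(h-o[2])/d[2]
def w_d(tag,u,v):
    z,p=ray(tag,u,v);V=z['view'];dd=z['d'][int(round(v)),int(round(u))]
    return V[:3,:3].T@(np.array([p[0],p[1],1])*dd-V[:3,3])
def cloud(tag):
    z=np.load(f'pics/{tag}.npz');K=z['mtx'];k=float(z['k1']);d=z['d']
    v,u=np.mgrid[:d.shape[0],:d.shape[1]]
    p=cv2.undistortPoints(np.stack([u,v],-1).reshape(-1,1,2).astype(float),K,np.array([k,0,0,0]))[:,0]
    P=np.c_[p,np.ones(len(p))]*d.reshape(-1,1);V=z['view']
    W=((P-V[:3,3])@V[:3,:3]).reshape(*d.shape,3);W[d==0]=np.nan
    return W
def st():
    s=robot.get_state();print(s['clock'],np.round(s['eef_pos'],1),np.round(s['ee_rot'],2),'F',np.round(s['force'],1),'g',s['grip_width'],'q',np.round(s['q'],1));return s
E
python3 - <<'E'
from h import *
st()
for n in ('top','scene'):
    im,d=snap(n,n+'0'); cv2.imwrite(f'pics/{n}0b.png',cv2.resize(im,(800,600)))
    c=robot.get_calibration(n);V=np.array(c['view']);print(n,c['k1'],np.round(-V[:3,:3].T@V[:3,3]),np.round(V[:3,:3],2).tolist())
E
```

```text
0.0 [ 255.1 -597.2  251.9] [-1.799e+02  1.000e-02  2.314e+01] F [-0.5 -0.3 -0.6] g 0.9975385604025931 q [63.1 30.8 -0.3 88.2  0.1 61.2 -4.1]
top -0.12626361383506338 [ 529.   12. 1027.] [[0.02, -1.0, 0.02], [-1.0, -0.02, -0.06], [0.06, -0.02, -1.0]]
scene 0.048597163319080774 [1003. -705.  689.] [[0.85, 0.52, -0.0], [0.31, -0.51, -0.81], [-0.42, 0.69, -0.59]]
```

View pics/top0b.png

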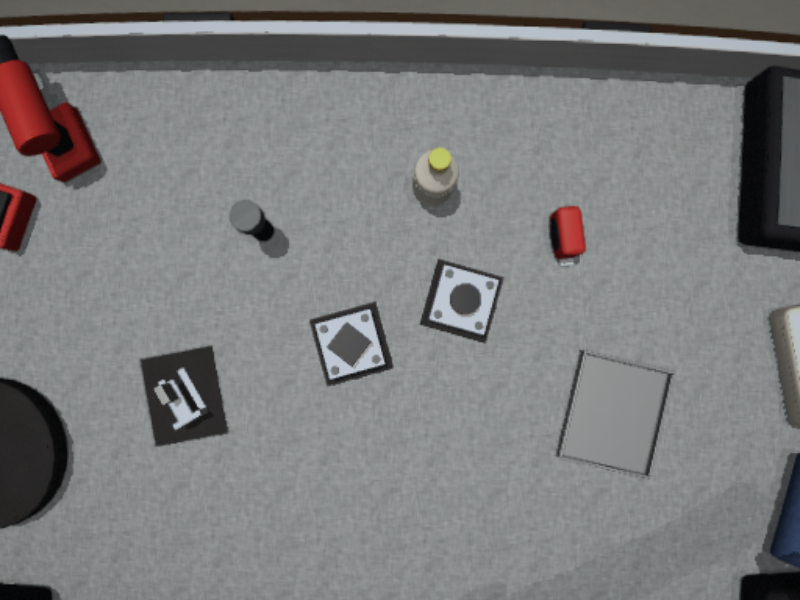

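View pics/scene0b.png

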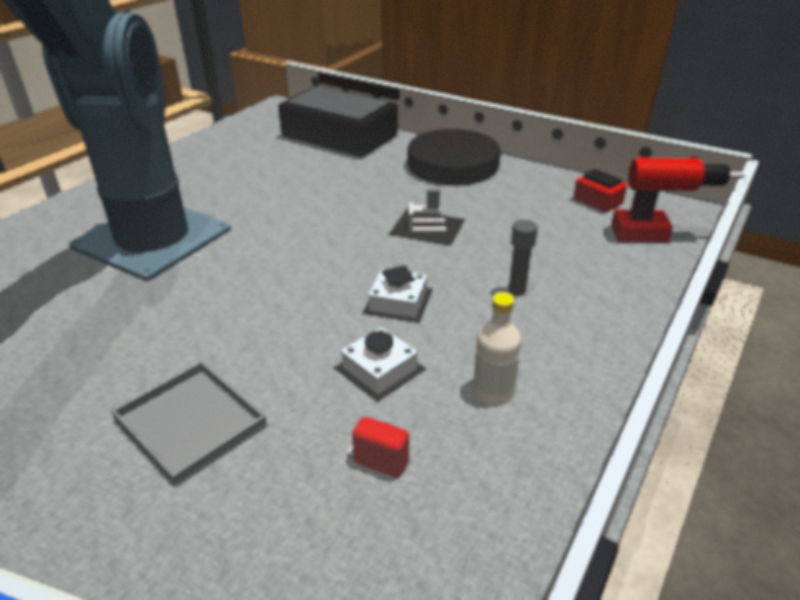

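The top view shows the square cap at about (349,344), the round cap at (466,299), the puller on its mat at (180,400), the tray at (615,413), the torch at (246,217), the bottle at (437,175) and the tape at (568,232), all at 800 px scale. Next I enlarge the puller and the square cap.

```bash
python3 - <<'E'
from h import *
im=cv2.imread('pics/top0.png')
a=cv2.resize(im[215:295,82:155],(438*9//10*1,480*9//10),interpolation=cv2.INTER_CUBIC)
b=cv2.resize(im[188:252,192:256],(400,400),interpolation=cv2.INTER_CUBIC)
o=np.zeros((432,800,3),np.uint8);o[:,:394]=a;o[:400,400:]=b;cv2.imwrite('pics/crop1.png',o)
W=cloud('top0')
def reg(x0,x1,y0,y1,lo,hi):
    s=W[y0:y1,x0:x1].reshape(-1,3);return s[(s[:,2]>lo)&(s[:,2]<hi)]
def rect(p):
    r=cv2.minAreaRect(p[:,:2].astype(np.float32));return np.round(r[0],1),np.round(r[1],1),round(r[2],1),len(p),round(float(np.median(p[:,2])),1)
print('arm z',rect(reg(82,155,215,295,34,50)));print('tab',rect(reg(82,155,215,295,75,95)));print('fork',rect(reg(82,155,215,295,5,14)))
print('caphead',rect(reg(192,256,188,252,52,66)));print('podA',rect(reg(192,256,188,252,30,40)))
print('round',rect(reg(265,330,160,222,52,66)));print('trayrim',rect(reg(350,435,220,308,15,28)))
print('floor med',np.nanmedian(W[320:370,200:300,2]))
for n,u,v,h in [('cap',349,344,58),('round',466,299,58),('torch',246,217,135),('soap',440,159,170),('tape',568,225,62)]:print(n,np.round(w_z('top0',u*.64,v*.64,h),1))
for n,c in [('mat',[(141,359),(213,347),(227,433),(156,445)]),('tray',[(584,351),(672,373),(649,475),(558,456)])]:
    P=np.array([w_z('top0',u*.64,v*.64,3 if n=='mat' else 22) for u,v in c]);print(n,np.round(P,0).tolist(),np.round(P.mean(0),1))
E
```

```text
arm z (array([433.8, 312.8]), array([63.9, 43.2]), 33.7, 261, 45.5)
tab (array([448. , 320.8]), array([26.3, 13.4]), 30.6, 99, 87.5)
fork (array([436. , 316.2]), array([178.5, 163.8]), 0.4, 763, 6.1)
caphead (array([520.6,  72.5]), array([43.9, 44. ]), 53.1, 425, 58.9)
podA (array([520.6,  72.5]), array([80.1, 80.3]), 16.5, 852, 36.8)
round (array([586.3, -87.1]), array([41.4, 41.7]), 0.6, 321, 58.7)
trayrim (array([ 423.1, -313.9]), array([140.9, 161.7]), 77.1, 588, 22.0)
floor med 0.8162298250491856
cap [519.8  71.5  58. ]
round [584.4 -88.7  58. ]
torch [680.7 202.6 135. ]
soap [751.7 -43.3 170. ]
tape [ 690.2 -231.    62. ]
mat [[491.0, 381.0, 3.0], [511.0, 274.0, 3.0], [387.0, 250.0, 3.0], [366.0, 355.0, 3.0]] [438.9 315.    3. ]
tray [[514.0, -265.0, 22.0], [483.0, -397.0, 22.0], [335.0, -363.0, 22.0], [363.0, -228.0, 22.0]] [ 423.6 -313.2   22. ]
```

View pics/crop1.png

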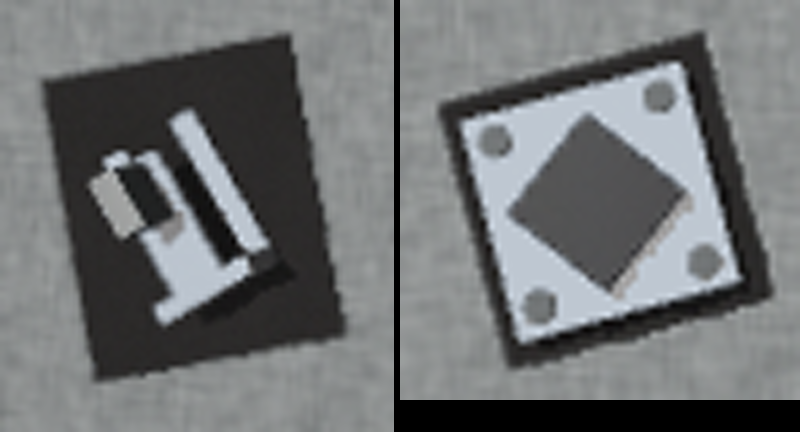

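The crop shows the puller with its spine toward the lower right and its mouth opening up-left (world yaw about +31°). The tab is at (117,205) in the crop and the square cap's head is centred at (598,203). Depth agrees with the given sizes: head 44×44 at z about 58, block 80 mm, tray 141×162, tab 26×13. I move off now.

```bash
cat >> h.py <<'E'
def go(x,y,z,yaw=None):
    s=st();p=np.array(s['eef_pos']);r=s['ee_rot'];from scipy.spatial.transform import Rotation as R
    d=R.from_euler('xyz',r,degrees=True).as_matrix().T@(np.array([x,y,z])-p)
    t=0 if yaw is None else -((yaw-r[2]+180)%360-180)
    print('tool mm',np.round(d,1),'frac total',np.round(d/200,3),'dist',round(np.linalg.norm(d),1),'turn',round(t,2),round(t/30,3))
E
python3 -m creep '[[0,0,0,-0.28,1],[0.1,-0.055,0,0,1],[0.21,-0.11,0,0,1],[0.21,-0.11,0,0,1],[0.21,-0.11,0,0,1],[0.21,-0.11,0,0,1],[0.21,-0.11,0,0,1],[0.21,-0.11,0,0,1],[0.21,-0.11,0,0,1],[0.21,-0.11,0,0,1],[0.21,-0.11,0,0,1],[0.1,-0.05,0,0,1]]'; python3 -c "
from h import *
go(448,320.8,180,31.5)"
```

```text
clock: 1.3
eef_pos: [498.2, -178.2, 247.0]
ee_rot: [-179.6, 0.3, 31.3]
force: [0.6, 0.2, 0.3]
grip_width: 1.003
1.3 [ 498.2 -178.2  247. ] [-179.6     0.25   31.34] F [0.6 0.2 0.3] g 1.0033418856714882 q [ 24.7  20.2 -12.2 105.9   5.   54.9 -48.3]
tool mm [ 217.  -451.9   69.2] frac total [ 1.085 -2.259  0.346] dist 506.0 turn -0.16 -0.005
```

```bash
python3 -m creep '[[0.05,-0.1,0,0,1],[0.1,-0.21,0.02,0,1],[0.1,-0.21,0.02,0,1],[0.1,-0.21,0.02,0,1],[0.1,-0.21,0.02,0,1],[0.1,-0.21,0.02,0,1],[0.1,-0.21,0.03,0,1],[0.1,-0.21,0.03,0,1],[0.1,-0.21,0.03,0,1],[0.1,-0.21,0.04,0,1],[0.1,-0.21,0.04,0,1],[0.05,-0.08,0.04,0,1],[0,0,0,0,1]]'; python3 -c "
from h import *
go(448,320.8,180,31.5)
snap('wrist','w1');W=cloud('w1');s=W.reshape(-1,3)
def rect(p):
    r=cv2.minAreaRect(p[:,:2].astype(np.float32));return np.round(r[0],1),np.round(r[1],1),round(r[2],1),len(p),np.round(np.median(p[:,2]),1)
near=np.hypot(s[:,0]-445,s[:,1]-318)<45
for lo,hi in [(78,95),(38,52)]:
    m=near&(s[:,2]>lo)&(s[:,2]<hi)
    if m.sum()>5: print(rect(s[m]))
"
```

```text
clock: 2.6
eef_pos: [443.7, 348.9, 182.3]
ee_rot: [-179.5, 0.3, 31.5]
force: [0.9, -0.6, 0.4]
grip_width: 0.997
2.6 [443.7 348.9 182.3] [-179.51    0.29   31.54] F [ 0.9 -0.6  0.4] g 0.9974681916889476 q [ -25.5   29.4  -22.4  103.6   13.4   49.9 -112.4]
tool mm [-11.   26.2   2.1] frac total [-0.055  0.131  0.011] dist 28.5 turn 0.04 0.001
(array([448.3, 322.5]), array([25.4, 12. ]), 30.9, 462, np.float64(86.1))
(array([434.6, 313.9]), array([61.8, 44.1]), 31.7, 919, np.float64(44.2))
```

View pics/w1.png

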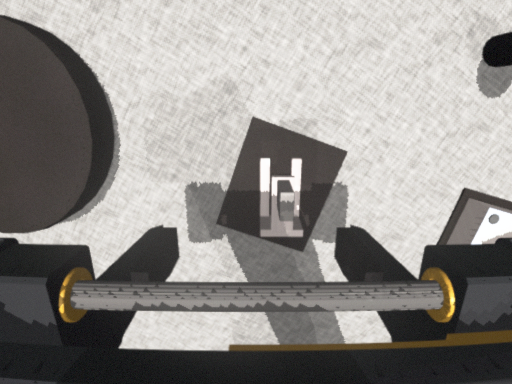

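The wrist view shows the puller centred near (281,200), its mouth pointing up along tool +x and aligned with the jaws. The tab measures (448.3,322.3), within 2 mm of the top camera. I align with it and descend.

```bash
python3 -m creep '[[-0.05,0.12,0,0,1],[0,0,0,0,1],[0,0,0,0,1]]'; python3 -c "
from h import *
go(448.2,322,66,31.2)"
```

```text
clock: 2.95
eef_pos: [449.0, 317.2, 182.9]
ee_rot: [-179.7, 0.4, 31.3]
force: [0.1, -0.0, 0.1]
grip_width: 1.001
2.95 [449.  317.2 182.9] [-179.66    0.37   31.28] F [ 0.1 -0.   0.1] g 1.000615633406408 q [ -22.5   28.1  -22.3  105.6   13.1   49.2 -109.8]
tool mm [  2.6  -3.8 116.9] frac total [ 0.013 -0.019  0.584] dist 117.0 turn 0.08 0.003
```

```bash
python3 -m creep '[[0.013,-0.019,0.08,0,1],[0,0,0.1,0,1],[0,0,0.1,0,1],[0,0,0.1,0,1],[0,0,0.1,0,1],[0,0,0.05,0,1],[0,0,0,0,1],[0,0,0,0,1]]'; python3 -c "
from h import *
go(448.2,322,66,31.2)"
```

```text
clock: 3.75
eef_pos: [448.8, 322.3, 69.6]
ee_rot: [-179.6, 0.3, 31.1]
force: [0.5, 0.4, 0.4]
grip_width: 0.997
3.75 [448.8 322.3  69.6] [-179.63    0.3    31.11] F [0.5 0.4 0.4] g 0.9974442256960985 q [ -26.1   38.1  -18.5  108.2   18.3   36.8 -114.6]
tool mm [-0.6 -0.   3.6] frac total [-0.003 -0.     0.018] dist 3.6 turn -0.09 -0.003
```

```bash
python3 -m creep '[[-0.003,0,0.018,0,1],[0,0,0,0,-1],[0,0,0,0,-1],[0,0,0,0,-1],[0,0,0,0,-1],[0,0,0,0,-1],[0,0,0,0,-1],[0,0,0,0,-1],[0,0,0,0,-1],[0,0,0,0,-1],[0,0,0,0,-1]]'; python3 -c "
from h import *
st()"; python3 -m creep '[[0,0,-0.05,0,-1],[0,0,-0.1,0,-1],[0,0,-0.1,0,-1],[0,0,-0.1,0,-1],[0,0,-0.1,0,-1],[0,0,0,0,-1],[0,0,0,0,-1]]'; python3 -c "
from h import *
go(520.6-80*.855,72.5-80*.518,150,31.2)"
```

```text
clock: 4.85
eef_pos: [450.1, 323.4, 68.7]
ee_rot: [-179.6, -0.0, 31.1]
force: [1.7, -0.2, -0.1]
grip_width: 0.134
4.85 [450.1 323.4  68.7] [-1.796e+02 -3.000e-02  3.109e+01] F [ 1.7 -0.2 -0.1] g 0.13351331760038976 q [ -26.2   38.2  -18.4  108.3   18.5   36.4 -114.7]
clock: 5.55
eef_pos: [448.7, 321.3, 162.7]
ee_rot: [-179.6, 0.2, 31.1]
force: [-0.5, -0.1, -2.2]
grip_width: 0.133
5.55 [448.7 321.3 162.7] [-179.64    0.22   31.11] F [-0.5 -0.1 -2.2] g 0.13318400936840735 q [ -23.3   29.8  -21.8  106.2   14.1   46.8 -111.2]
tool mm [-146.9  250.4   11.7] frac total [-0.734  1.252  0.058] dist 290.5 turn -0.09 -0.003
```

```bash
python3 -m creep '[[-0.04,0.08,0,0,-1],[-0.09,0.156,0,0,-1],[-0.09,0.156,0.01,0,-1],[-0.09,0.156,0.01,0,-1],[-0.09,0.156,0.01,0,-1],[-0.09,0.156,0.01,0,-1],[-0.09,0.156,0.01,0,-1],[-0.09,0.156,0.01,0,-1],[-0.04,0.08,0,0,-1],[0,0,0,0,-1],[0,0,0,0,-1]]'; python3 -c "
from h import *
go(520.6-80*.855,72.5-80*.518,150,31.2)
snap('wrist','w2');W=cloud('w2');s=W.reshape(-1,3)
def rect(p):
    r=cv2.minAreaRect(p[:,:2].astype(np.float32));return np.round(r[0],1),np.round(r[1],1),round(r[2],1),len(p),np.round(np.median(p[:,2]),1)
near=np.hypot(s[:,0]-520.6,s[:,1]-72.5)<60
for lo,hi in [(52,64),(32,37.8)]:
    m=near&(s[:,2]>lo)&(s[:,2]<hi)
    if m.sum()>5: print(rect(s[m]))
"
```

```text
clock: 6.65
eef_pos: [449.3, 23.0, 138.6]
ee_rot: [-179.2, 1.0, 31.3]
force: [-0.5, 0.8, -2.5]
grip_width: 0.131
6.65 [449.3  23.  138.6] [-179.17    1.03   31.28] F [-0.5  0.8 -2.5] g 0.13104630710890672 q [  8.1  23.9 -19.8 120.7  12.1  38.6 -78.5]
tool mm [  6.5  -5.5 -11.5] frac total [ 0.032 -0.028 -0.057] dist 14.3 turn 0.08 0.003
(array([520.5,  73.4]), array([44.5, 44.7]), 53.1, 4226, np.float64(57.2))
(array([520.6,  73.4]), array([80.9, 80.7]), 16.3, 6902, np.float64(35.4))
```

View pics/w2.png

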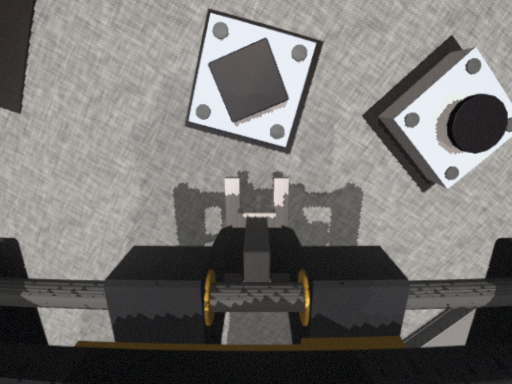

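The cap's head is at (248,80) in the wrist view, the fork tips at (232,180) and (281,180), pointing at the cap; the cap measures (520.5,73.3). I check the fork's actual height and pose from depth.

```bash
python3 - <<'E'
from h import *
W=cloud('w2');z=np.load('pics/w2.npz')
for u,v in [(232,182),(281,182),(232,200),(281,200),(226,190),(239,190),(274,190),(288,190),(258,214)]:
    print(u,v,np.round(W[v,u],1))
tcp=np.array([449.3,23.0]);a=np.radians(31.2);x=np.array([np.cos(a),np.sin(a)]);y=np.array([-x[1],x[0]])
m=np.zeros(W.shape[:2],bool);m[172:235,215:300]=1
s=W[m];s=s[(s[:,2]>60)&(s[:,2]<90)];l=(s[:,:2]-tcp)@np.c_[x,y]
print('fork x',np.round(np.percentile(l[:,0],[1,50,99]),1),'y',np.round(np.percentile(l[:,1],[1,99]),1),'z',np.round(np.percentile(s[:,2],[5,50,95]),1))
E
```

```text
232 182 [457.4  48.   76.6]
281 182 [475.5  19.5  78.6]
232 200 [446.   41.4  76.8]
281 200 [463.9  11.9  76. ]
226 190 [450.   48.6  76.1]
239 190 [455.   40.9  76.9]
274 190 [468.   20.4  77.9]
288 190 [472.8  11.9  76.7]
258 214 [459.8  27.9 113.7]
fork x [-12.9   7.4  22.6] y [-21.6  22.1] z [75.5 77.1 78.3]
```

```bash
python3 -m creep '[[0.028,-0.042,0.04,0,-1],[0,0,0.05,0,-1],[0,0,0.03,0,-1],[0,0,0,0,-1],[0,0,0,0,-1]]'; python3 -c "
from h import *
go(453.3,32.6,108,31.2)"
```

```text
clock: 7.2
eef_pos: [448.7, 38.2, 112.7]
ee_rot: [-179.1, 1.0, 31.8]
force: [-1.1, 0.0, -2.4]
grip_width: 0.13
7.2 [448.7  38.2 112.7] [-179.07    1.02   31.78] F [-1.1  0.  -2.4] g 0.1302867636265685 q [  5.5  26.8 -19.  121.3  13.8  35.3 -81.3]
tool mm [1.  7.3 4.6] frac total [0.005 0.037 0.023] dist 8.7 turn 0.58 0.019
```

```bash
python3 -m creep '[[0.005,0.036,0.022,0.019,-1],[0,0,0,0,-1],[0,0,0,0,-1],[0,0,0,0,-1]]'; python3 -c "
from h import *
go(453.3,32.6,108,31.2)
import time
go(521.8,74,108,31.2)"
```

```text
clock: 7.6
eef_pos: [454.3, 31.5, 108.3]
ee_rot: [-179.1, 1.0, 31.1]
force: [-0.5, -0.4, -2.8]
grip_width: 0.133
7.6 [454.3  31.5 108.3] [-179.13    0.98   31.09] F [-0.5 -0.4 -2.8] g 0.1327061242410014 q [  5.9  27.5 -18.5 120.8  14.   34.9 -81.2]
tool mm [-0.3 -1.4  0.3] frac total [-0.001 -0.007  0.002] dist 1.5 turn -0.11 -0.004
7.6 [454.3  31.5 108.3] [-179.13    0.98   31.09] F [-0.5 -0.4 -2.8] g 0.1327061242410014 q [  5.9  27.5 -18.5 120.8  14.   34.9 -81.2]
tool mm [79.8 -1.5 -1. ] frac total [ 0.399 -0.008 -0.005] dist 79.8 turn -0.11 -0.004
```

```bash
python3 - <<'E'
from h import *
snap('wrist','w3');W=cloud('w3');p=np.array(st()['eef_pos'])
a=np.radians(31.2);x=np.array([np.cos(a),np.sin(a)]);y=np.array([-x[1],x[0]])
m=np.zeros(W.shape[:2],bool);m[172:235,215:300]=1
s=W[m];s=s[(s[:,2]>36)&(s[:,2]<55)];l=(s[:,:2]-p[:2])@np.c_[x,y]
print('fork x',np.round(np.percentile(l[:,0],[1,50,99]),1),'y',np.round(np.percentile(l[:,1],[1,99]),1),'z',np.round(np.percentile(s[:,2],[5,50,95]),1))
for lo in (-25,0):
  k=(l[:,1]>lo)&(l[:,1]<lo+25);A=np.c_[l[k],np.ones(k.sum())];print(np.median(s[k,2]))
A=np.c_[l,np.ones(len(l))];print('plane',np.linalg.lstsq(A,s[:,2],rcond=None)[0])
s=W.reshape(-1,3);n=np.hypot(s[:,0]-520.5,s[:,1]-73.2)<20;print('head z',np.nanmedian(s[n,2]))
E
```

```text
7.65 [454.3  31.6 108.3] [-179.13    0.98   31.1 ] F [-0.5 -0.1 -1.7] g 0.13227623454140264 q [  5.9  27.5 -18.5 120.8  14.   34.9 -81.2]
fork x [-12.8   7.5  22.6] y [-21.6  22.1] z [45.4 46.9 48. ]
46.648705164085946
47.1422156890319
plane [-2.70898742e-02  1.51082381e-02  4.69458211e+01]
head z 57.29554585991203
```

```bash
python3 -m creep '[[0.04,-0.003,0,0,-1],[0.07,-0.003,-0.001,0,-1],[0.07,0,-0.001,0,-1],[0.05,0,0,0,-1],[0,0,0,0,-1],[0,0,0,0,-1]]'; python3 -c "
from h import *
go(522.2,74.2,107.6,31.2)"
```

```text
clock: 8.25
eef_pos: [497.6, 60.0, 108.3]
ee_rot: [-179.1, 0.8, 31.2]
force: [-0.4, -0.2, -2.2]
grip_width: 0.134
8.25 [497.6  60.  108.3] [-179.13    0.84   31.16] F [-0.4 -0.2 -2.2] g 0.13362347363988558 q [  2.8  30.8 -18.2 114.5  14.2  37.9 -83.2]
tool mm [28.4  0.6  0.3] frac total [0.142 0.003 0.002] dist 28.4 turn -0.04 -0.001
```

```bash
python3 -m creep '[[0.06,0.002,0.001,0,-1],[0.06,0,0,0,-1],[0.02,0,0,0,-1],[0,0,0,0,-1],[0,0,0,0,-1]]'; python3 -c "
from h import *
go(522.2,74.2,107.6,31.2)
im,d=snap('scene','s1');im2,d=snap('wrist','w4')
o=np.zeros((400,800,3),np.uint8);o[:,:400]=cv2.resize(im[140:240,205:305],(400,400),interpolation=cv2.INTER_CUBIC);o[:300,400:]=cv2.resize(im2,(400,300));cv2.imwrite('pics/s1c.png',o)"
```

```text
clock: 8.75
eef_pos: [523.3, 75.0, 107.4]
ee_rot: [-179.1, 0.9, 31.1]
force: [-0.2, -0.8, -2.8]
grip_width: 0.132
8.75 [523.3  75.  107.4] [-179.12    0.9    31.14] F [-0.2 -0.8 -2.8] g 0.13183228321984972 q [  1.3  32.9 -18.  110.5  14.3  39.9 -84.1]
tool mm [-1.4  0.1 -0.2] frac total [-0.007  0.001 -0.001] dist 1.4 turn -0.06 -0.002
```

View pics/s1c.png

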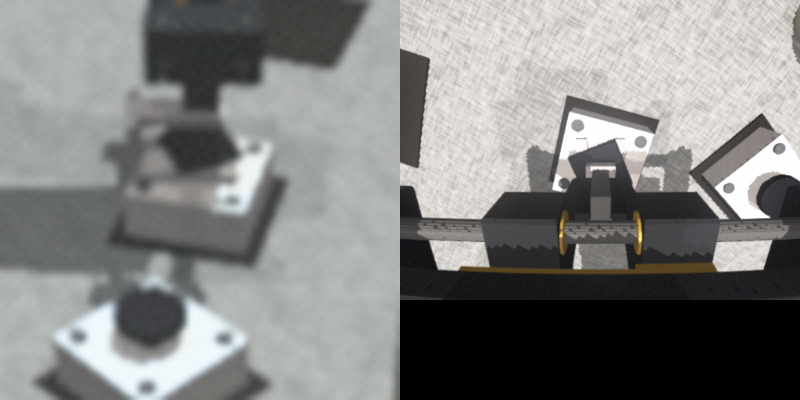

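The left crop shows the cap's head at (200,145), between the fork below and the arm above; the force is only the puller's weight, so nothing is touching. I pull up.

```bash
python3 -m creep '[[-0.005,0,-0.015,0,-1],[0,0,-0.02,0,-1],[0,0,-0.02,0,-1],[0,0,-0.02,0,-1]]';python3 -m creep '[[0,0,-0.025,0,-1],[0,0,-0.025,0,-1],[0,0,-0.025,0,-1],[0,0,-0.025,0,-1],[0,0,-0.025,0,-1],[0,0,0,0,-1]]'; python3 -c "
from h import *
st()"
```

```text
clock: 9.25
eef_pos: [520.5, 73.0, 121.7]
ee_rot: [-179.1, 1.1, 31.1]
force: [-0.1, 0.3, -2.7]
grip_width: 0.134
clock: 9.85
eef_pos: [522.6, 73.3, 151.7]
ee_rot: [-179.2, 0.9, 31.1]
force: [-0.0, -0.5, -2.7]
grip_width: 0.137
9.85 [522.6  73.3 151.7] [-179.16    0.9    31.09] F [-0.  -0.5 -2.7] g 0.13744496792279814 q [  2.6  28.8 -19.4 109.4  12.3  44.9 -82.4]
```

```bash
python3 -m creep '[[0,0,-0.05,0,-1],[0,0,-0.05,0,-1],[0,0,-0.05,0,-1],[0,0,0,0,-1],[0,0,0,0,-1],[0,0,0,0,-1]]'; python3 -c "
from h import *
st()
im,d=snap('scene','s2')
cv2.imwrite('pics/s2c.png',cv2.resize(im[110:250,190:330],(560,560),interpolation=cv2.INTER_CUBIC))
print([np.round(robot.get_state()['force'],1)])"
```

```text
clock: 10.45
eef_pos: [523.3, 73.2, 184.9]
ee_rot: [-179.2, 0.9, 31.1]
force: [0.5, -0.2, -2.6]
grip_width: 0.131
10.45 [523.3  73.2 184.9] [-179.18    0.87   31.09] F [ 0.5 -0.2 -2.6] g 0.1307009653248919 q [  3.3  26.1 -20.2 108.1  10.9  48.8 -81.2]
[array([-0.6, -0.3, -2.7])]
```

View pics/s2c.png

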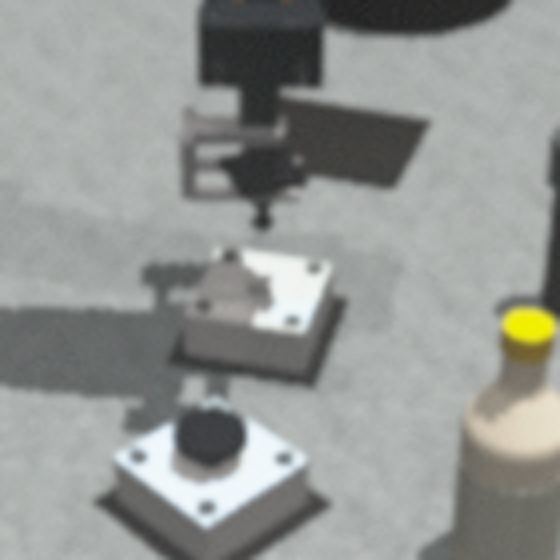

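The cap's stem is seen free at (262,215), hanging on the fork above its block; the round cap is still seated. I carry it slowly to the tray.

```bash
python3 -m creep '[[-0.008,0.008,0,0,-1],[-0.016,0.016,0,0,-1],[-0.025,0.025,0,0,-1],[-0.035,0.034,0,0,-1],[-0.04,0.04,0,0,-1],[-0.04,0.04,0,0,-1],[-0.04,0.04,0,0,-1],[-0.04,0.04,0,0,-1],[-0.04,0.04,0,0,-1],[-0.04,0.04,0,0,-1],[-0.04,0.04,0,0,-1],[-0.04,0.04,0,0,-1],[-0.04,0.04,0,0,-1],[-0.04,0.04,0,0,-1],[-0.04,0.04,0,0,-1],[-0.04,0.04,0,0,-1],[-0.04,0.04,0,0,-1],[-0.04,0.04,0,0,-1],[-0.04,0.04,0,0,-1],[-0.04,0.04,0,0,-1]]'; python3 -c "
from h import *
go(425,-312.6,185,31.2)"
```

```text
clock: 12.5
eef_pos: [468.3, -143.6, 184.1]
ee_rot: [-179.1, 1.0, 31.1]
force: [-0.2, 0.3, -2.7]
grip_width: 0.131
12.5 [ 468.3 -143.6  184.1] [-179.15    1.01   31.06] F [-0.2  0.3 -2.7] g 0.13056057449429942 q [ 25.7  22.5 -17.1 113.6   8.9  46.5 -55.4]
tool mm [-124.3  122.4   -0.5] frac total [-0.622  0.612 -0.003] dist 174.5 turn -0.14 -0.005
```

```bash
python3 -m creep '[[-0.04,0.04,0,0,-1],[-0.04,0.04,0,0,-1],[-0.04,0.04,0,0,-1],[-0.04,0.04,0,0,-1],[-0.04,0.04,0,0,-1],[-0.04,0.04,0,0,-1],[-0.04,0.04,0,0,-1],[-0.04,0.04,0,0,-1],[-0.04,0.04,0,0,-1],[-0.04,0.04,0,0,-1],[-0.04,0.04,0,0,-1],[-0.04,0.04,0,0,-1],[-0.035,0.034,0,0,-1],[-0.025,0.02,0,0,-1],[-0.012,0.012,0,0,-1],[-0.005,0.005,0,0,-1],[0,0,0,0,-1]]'; python3 -c "
from h import *
go(425,-312.6,98,31.2)
im,d=snap('scene','s3')
cv2.imwrite('pics/s3c.png',cv2.resize(im[150:320,50:250],(600,510),interpolation=cv2.INTER_CUBIC))"
```

```text
clock: 14.2
eef_pos: [425.4, -310.7, 184.2]
ee_rot: [-179.1, 1.0, 30.9]
force: [0.5, 0.4, -2.2]
grip_width: 0.132
14.2 [ 425.4 -310.7  184.2] [-179.13    1.02   30.95] F [ 0.5  0.4 -2.2] g 0.13205183343765933 q [ 41.7  25.3 -13.6 108.6   8.4  48.3 -35.4]
tool mm [ 0.2  2.8 86.1] frac total [0.001 0.014 0.431] dist 86.2 turn -0.25 -0.008
```

View pics/s3c.png

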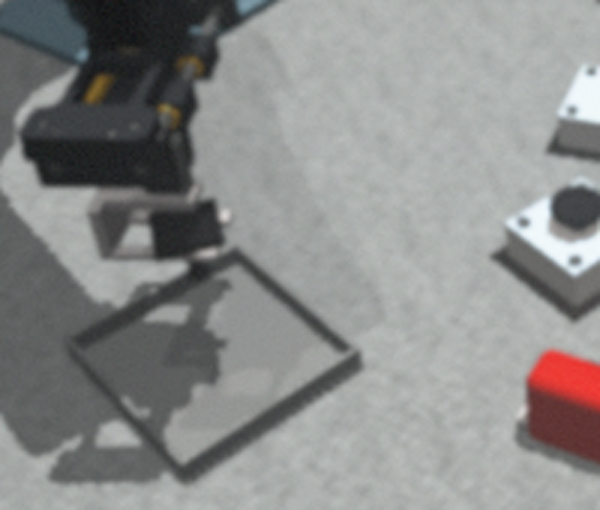

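The cap still hangs on the fork (head at (190,228), stem at (200,265)), above the tray. I lower it.

```bash
python3 -m creep '[[0,0.007,0.02,0,-1],[0,0.007,0.04,0,-1],[0,0,0.06,0,-1],[0,0,0.06,0,-1],[0,0,0.06,0,-1],[0,0,0.06,0,-1],[0,0,0.04,0,-1],[0,0,0.02,0,-1],[0,0,0.02,0,-1],[0,0,0.01,0,-1],[0,0,0.01,0,-1],[0,0,0,0,-1]]'; python3 -c "
from h import *
go(425,-312.6,98.5,31.2)"
```

```text
clock: 15.45
eef_pos: [425.6, -310.9, 96.2]
ee_rot: [-179.0, 1.0, 31.1]
force: [-0.5, -0.5, -1.3]
grip_width: 0.132
15.45 [ 425.6 -310.9   96.2] [-179.04    1.01   31.12] F [-0.5 -0.5 -1.3] g 0.13242111378719035 q [ 40.2  33.3 -11.9 111.1  11.3  38.  -37.7]
tool mm [-1.5  1.1 -2.3] frac total [-0.007  0.006 -0.012] dist 3.0 turn -0.08 -0.003
```

```bash
python3 -m creep '[[-0.01,0,0,0,-1],[-0.03,0,0,0,-1],[-0.04,0,0,0,-1],[-0.04,0,0,0,-1],[-0.04,0,0.001,0,-1],[-0.04,0,0.001,0,-1],[-0.05,0,0.001,0,-1],[-0.05,0,0.001,0,-1],[-0.05,0,0,0,-1],[-0.05,0,0,0,-1],[-0.05,0,0,0,-1],[-0.02,0,0,0,-1],[0,0,0,0,-1]]'; python3 -c "
from h import *
st()
im,d=snap('scene','s4')
cv2.imwrite('pics/s4c.png',cv2.resize(im[150:320,50:250],(600,510),interpolation=cv2.INTER_CUBIC))
st()"
```

```text
clock: 16.75
eef_pos: [336.6, -365.5, 98.2]
ee_rot: [-179.2, 1.0, 30.9]
force: [0.6, 0.6, -2.9]
grip_width: 0.132
16.75 [ 336.6 -365.5   98.2] [-179.16    1.03   30.93] F [ 0.6  0.6 -2.9] g 0.13191941275561445 q [ 51.   30.8 -11.7 115.7  11.5  35.8 -27.6]
16.8 [ 336.9 -365.3   98.3] [-179.16    1.02   30.95] F [-0.4  0.6 -1.8] g 0.13719833647160803 q [ 51.   30.8 -11.7 115.6  11.5  35.8 -27.6]
```

View pics/s4c.png

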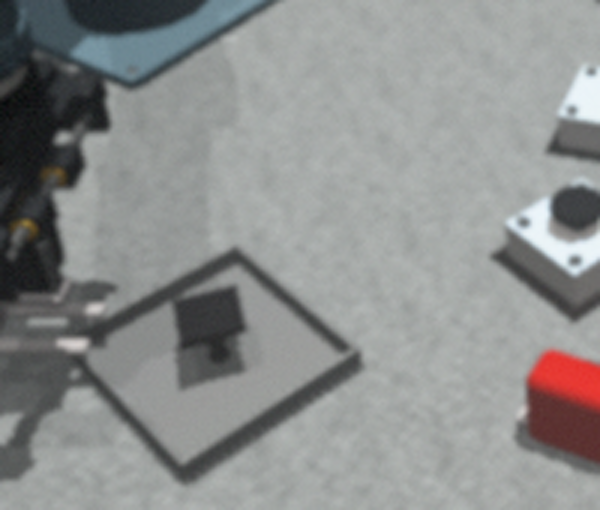

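The cap stands upright and free in the tray, head at (210,315), with the fork well clear of it. I take the puller back to the mat.

```bash
python3 -m creep '[[0,0,-0.1,0,-1],[0,0,-0.15,0,-1],[0,0,-0.15,0,-1],[0,0,-0.08,0,-1],[0.06,-0.03,0,0,-1],[0.12,-0.057,0,0,-1],[0.12,-0.057,0,0,-1],[0.12,-0.057,0,0,-1],[0.12,-0.057,0,0,-1],[0.12,-0.057,0,0,-1],[0.12,-0.057,0,0,-1],[0.12,-0.057,0,0,-1],[0.12,-0.057,0,0,-1],[0.12,-0.057,0,0,-1],[0.12,-0.057,0,0,-1],[0.12,-0.057,0,0,-1],[0.06,-0.03,0,0,-1]]'; python3 -c "
from h import *
go(440.5,316,150,31.2)"
```

```text
clock: 18.5
eef_pos: [521.0, -66.6, 182.8]
ee_rot: [-178.2, 1.1, 31.9]
force: [-0.1, 0.1, -2.0]
grip_width: 0.132
18.5 [521.  -66.6 182.8] [-178.21    1.07   31.93] F [-0.1  0.1 -2. ] g 0.13209619887900148 q [ 19.   26.4 -20.5 108.   10.6  49.4 -64.8]
tool mm [ 134.6 -366.1   41.8] frac total [ 0.673 -1.831  0.209] dist 392.3 turn 0.73 0.024
```

```bash
python3 -m creep '[[0.03,-0.08,0,0,-1],[0.06,-0.16,0.01,0.024,-1],[0.06,-0.16,0.01,0,-1],[0.06,-0.16,0.02,0,-1],[0.06,-0.16,0.02,0,-1],[0.06,-0.16,0.02,0,-1],[0.06,-0.16,0.02,0,-1],[0.06,-0.16,0.02,0,-1],[0.06,-0.16,0.02,0,-1],[0.06,-0.16,0.02,0,-1],[0.06,-0.16,0.02,0,-1],[0.03,-0.08,0.01,0,-1],[0,0,0,0,-1],[0,0,0,0,-1]]'; python3 -c "
from h import *
go(440.5,316,72,31.2)"
```

```text
clock: 19.9
eef_pos: [436.6, 321.4, 141.2]
ee_rot: [-178.0, 1.9, 31.6]
force: [-0.3, 0.1, -1.6]
grip_width: 0.135
19.9 [436.6 321.4 141.2] [-177.98    1.88   31.56] F [-0.3  0.1 -1.6] g 0.13547819288997245 q [ -21.6   32.   -23.8  107.    14.1   45.7 -110.8]
tool mm [ 2.8  9.1 68.9] frac total [0.014 0.046 0.344] dist 69.5 turn 0.36 0.012
```

```bash
python3 -m creep '[[0.014,0.046,0.05,0,-1],[0,0,0.08,0,-1],[0,0,0.08,0,-1],[0,0,0.06,0,-1],[0,0,0.03,0,-1],[0,0,0,0,-1],[0,0,0,0,-1]]'; python3 -c "
from h import *
go(440.5,316,70,31.2)"
```

```text
clock: 20.6
eef_pos: [446.5, 303.5, 75.6]
ee_rot: [-178.4, 2.0, 30.8]
force: [0.8, 0.1, -2.5]
grip_width: 0.132
20.6 [446.5 303.5  75.6] [-178.36    2.04   30.82] F [ 0.8  0.1 -2.5] g 0.13155425765888637 q [ -22.    37.7  -20.9  108.6   17.3   38.7 -112. ]
tool mm [  1.4 -13.7   5.9] frac total [ 0.007 -0.068  0.03 ] dist 15.0 turn -0.38 -0.013
```

```bash
python3 -m creep '[[0.007,-0.06,0.005,0,-1],[0,0,0.015,0,-1],[0,0,0,0,-1],[0,0,0,0,-1]]'; python3 -c "
from h import *
go(440.5,316,69,31.2)"
```

```text
clock: 21.0
eef_pos: [441.7, 317.0, 73.3]
ee_rot: [-178.3, 1.8, 30.9]
force: [-0.6, -0.9, -2.0]
grip_width: 0.132
21.0 [441.7 317.   73.3] [-178.32    1.84   30.87] F [-0.6 -0.9 -2. ] g 0.13193330333093214 q [ -23.5   38.1  -20.8  108.2   17.4   38.4 -113.4]
tool mm [-1.4  0.4  4.3] frac total [-0.007  0.002  0.022] dist 4.5 turn -0.33 -0.011
```

```bash
python3 -m creep '[[0,0,0.01,0,-1],[0,0,0.01,0,-1],[0,0,0,0,-1]]';  python3 -m creep '[[0,0,0.008,0,-1],[0,0,0.005,0,-1],[0,0,0,0,-1]]'
```

```text
clock: 21.3
eef_pos: [441.8, 317.3, 69.6]
ee_rot: [-178.3, 1.8, 30.9]
force: [-1.9, 0.0, -0.4]
grip_width: 0.131
clock: 21.6
eef_pos: [441.7, 317.7, 69.6]
ee_rot: [-178.4, 1.8, 30.9]
force: [-0.3, -0.3, -2.0]
grip_width: 0.131
```

```bash
python3 -m creep '[[0,0,0.015,0,-1],[0,0,0.005,0,-1]]'; python3 -c "
from h import *
for i in range(4):
    s=robot.get_state();print(np.round(s['eef_pos'],1),np.round(s['force'],1))
snap('wrist','w9');print(st()['force'])"
```

```text
clock: 21.8
eef_pos: [441.2, 319.2, 68.8]
ee_rot: [-178.4, 1.7, 30.9]
force: [-1.3, -3.7, 8.0]
grip_width: 0.134
[441.2 319.2  68.8] [-1.3 -3.7  8. ]
[441.2 319.2  68.8] [-1.3 -3.7  8. ]
[441.2 319.2  68.8] [-1.3 -3.7  8. ]
[441.2 319.2  68.8] [-1.3 -3.7  8. ]
21.85 [441.2 319.1  68.7] [-178.36    1.74   30.9 ] F [-4.5 -2.9 14.3] g 0.13486514424437276 q [ -23.9   38.5  -20.6  108.2   17.7   37.9 -113.8]
[-4.51119627 -2.85535693 14.27932972]
```

```bash
python3 -m creep '[[0,0,-0.005,0,-1],[0,0,0,0,-0.6],[0,0,0,0,-0.6],[0,0,0,0,-0.2],[0,0,0,0,0],[0,0,0,0,0],[0,0,0,0,0],[0,0,-0.05,0,0],[0,0,-0.1,0,0],[0,0,-0.15,0,0],[0,0,-0.2,0,0],[0,0,-0.2,0,0],[0,0,-0.1,0,0],[0,0,0,0,0],[0,0,0,0,0]]'; python3 -c "
from h import *
st()
snap('wrist','wA');W=cloud('wA');s=W.reshape(-1,3)
def rect(p):
    r=cv2.minAreaRect(p[:,:2].astype(np.float32));return np.round(r[0],1),np.round(r[1],1),round(r[2],1),len(p),np.round(np.median(p[:,2]),1)
near=np.hypot(s[:,0]-440,s[:,1]-316)<70
for lo,hi in [(78,95),(38,52)]:
    m=near&(s[:,2]>lo)&(s[:,2]<hi)
    if m.sum()>5: print(rect(s[m]))
im,_=snap('scene','s9');cv2.imwrite('pics/s9c.png',np.hstack([cv2.resize(im[110:250,190:330],(400,400)),cv2.resize(im[180:320,60:200],(400,400))]))"
```

```text
clock: 23.35
eef_pos: [447.8, 317.5, 238.9]
ee_rot: [-178.3, 1.7, 30.9]
force: [-0.4, -0.5, -1.2]
grip_width: 0.502
23.35 [447.8 317.5 238.9] [-178.33    1.66   30.93] F [-0.4 -0.5 -1.2] g 0.5016084524162243 q [ -19.1   24.9  -25.8  102.    10.2   57.  -107.6]
(array([439. , 317.8]), array([26. , 11.4]), 31.1, 310, np.float64(86.3))
(array([424.4, 309.4]), array([63.4, 43.6]), 29.9, 739, np.float64(44.4))
```

View pics/s9c.png

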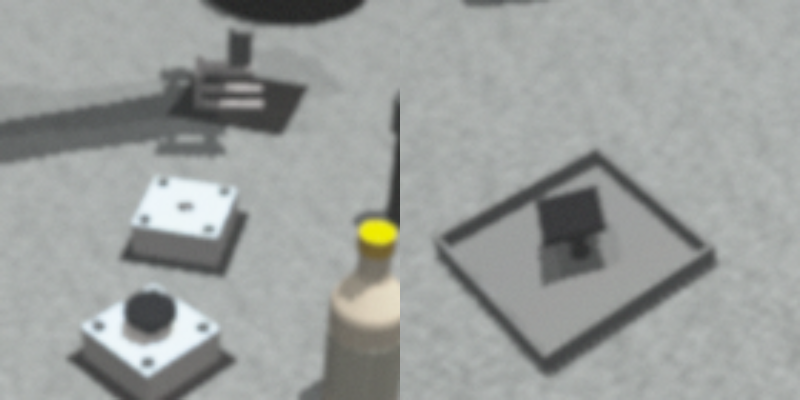

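The puller stands upright on the mat, the block at (185,205) is empty, the round cap is seated, and the square cap stands in the tray at (572,215). I hand in.

```bash
python3 -c "
from h import *
robot.hand_in();st()"
```

```text
the job is handed in; nothing more can be done
the job is handed in; nothing more can be done
```

I hooked the puller under the square cap's head, pulled it out of its block and carried it to the tray. I then put the puller back on its mat and handed in; the clock read about 23 s at the last check.

- **Last checks:** The puller stands upright at (439, 318), about 3 mm from the measured mat centre, at its starting height. The square cap stands upright inside the tray. The round cap is still in its block, and the gripper is open and well above everything.
- **Bystanders:** Only the bottle was partly in the final view, still standing. I did not measure the bottle, torch or tape measure again, but the arm's path stayed well away from them.
- **Disagreements:** The tool picked up 1–2.8° of tilt that this interface cannot correct. The puller touched the mat with up to 14 N before I eased off and opened the gripper. The extraction force never showed in the readings, so I relied on the picture to confirm the cap was out.

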